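# Restock the dispensary's lane rack from the delivery tray

### The arm

A 7-joint arm with a two-finger parallel gripper is mounted at the origin on the work surface. World frame = base frame: x ahead of the robot, y to its left, z up, the work surface at z = 0. Lengths are in m, angles in rad, forces in N, time in s.
With the tool pointing down it reaches from about 0.425 to 0.875 m from the base axis. Payload 4.7 kg.
Tool frame: the origin (TCP) lies midway between the tips of the shut fingers; the grasp point (between the pads) lies 19 mm behind it; z points along the fingers, y is the line along which they close (so a half turn about z gives the same grasp; the last joint's range is limited). The gripper opens to 87 mm and grips with 3 to 60 N. Pads are 19 mm wide; open, the fingers measure 117 mm over their backs; the gripper's body (75 mm by 190 mm) begins 51 mm behind the grasp point.
Start: joints at [1.328, 0.321, -0.07, 1.45, 0.023, 1.371, -0.057], TCP at [0.165, -0.629, 0.223] pointing down, gripper open.
Joint ranges: [-2.86, 2.86], [-0.3, 2.09], [-1.38, 1.24], [0.06, 2.45], [-1.56, 4.7], [0.09, 2.05], [-2.69, 2.69]. Speed limits (rad/s): [2.57, 2.57, 3.14, 3.14, 3.14, 3.14, 3.14].

### API

Orientations are given as a rotation vector (axis times angle).
In Python, from bench import ctrl gives the robot as it stands. The module is installed in compiled form; this text tells all that it offers.
- The arm moves only by the shell command python3 -m handwheel 'ROWS' [FORCE]. ROWS is JSON, a list of rows, each a list of 7 numbers: the finger opening in m, from 0 to 0.087, then the shift along the tool's x, y, z in m, then the turn, a rotation vector about the tool's x, y, z in degrees. A call has 1 to 12 rows; each row shifts and turns the commanded pose from where the row before left it, along the tool's axes as they then stand; what a row does not reach is not made up. A row lasts 1/8 s, in which the tool goes at most 62.5 mm and 10.7 degrees, less where a joint would pass 70% of its speed; a pose out of reach is approached as far as the arm can. A call is refused whole if a number of a shift passes 0.0625 or a number of a turn 10.7, either way. A call with a gripper value outside its range is refused whole. The fingers move at their own pace and stop on an object; FORCE is the grip in N (left out, the last holds). Time passes only in rows, so rows that do not move let the fingers close. It gives the time, the measured TCP pose, the force, the opening and the grip force at its end, in the units of the state.
- ctrl.get_state(): the state, without advancing time (a new reading comes with each control period).
- ctrl.get_image(name): name is "side" or "top" or "wrist"; returns (picture, depth): 420x560x3 uint8, blue, green, red; 420x560 float32, m along the optical axis (not along the pixel's ray), 0 where there is no reading.
- ctrl.camera_info(name): a dict with "intrinsics" (3x3 intrinsics, pixels), "D" ([k1, k2, p1, p2, k3] as OpenCV has them; the pictures are not rectified), "R" (3x3) and "t" (3): a world point X has camera coordinates R X + t. Camera axes: x right, y down, z forward; pixel columns grow to the right and rows downward; lengths in m; the calibration is good to about 2 mm. A picture is of the moment at which its call begins: read the wrist's pose just before it. camera_info takes no time and is no camera call; for the wrist camera it gives the pose at the moment of the call.
- ctrl.close_job(): hands the job in; it is judged then, once.
The state is a dict: "time": time; "joint_positions": joint angles; "qd": joint speeds; "joint_torque": joint torques, N m; "position": TCP position; "tool_rot": TCP orientation; "ft_force": force on the tool from outside, world axes, zero at the start; "torque": the same for the moment, N m; "grip_width": opening from 0.0 (shut) to 1.0 (fully open); "grip_force": force on a finger pad.
Only numpy, scipy, OpenCV 4.12 (cv2) and the standard library are available. Lean on these libraries where they do the work, as an engineer would, in place of code of your own. Each camera call takes 0.05 s, during which the arm holds its last target. There are 200 camera calls.

### The job

Move the row of four glass bottles from the grey delivery tray into the white lane rack, in the same order as the row of bottles that already stands at the back of the rack: each bottle goes upright on the rack floor in the front half of the lane that holds another of its own kind, in front of that one. They are glass, so set each one down rather than letting it drop, and leave the back row standing where it is.

Things in the scene. Friction and masses are not known exactly. Their poses are not given: they have to be found in the camera images.
- tray: Grey open delivery tray, fixed, to the robot's left: 90 (x) x 330 (y) x 26 mm high, walls and floor 3 mm. Origin: centre of its underside. Cross walls make four cells in a row along y, centres at y = -120, -40, 40, 120 mm; one bottle stands upright in each, in any order.
- rack: White lane rack, fixed: plate 200 (x) x 332 (y) x 6 mm. Origin: centre of its underside; bottles stand 6 mm above it. Dividers (tops 36 mm above origin) make 4 lanes along x, 77 mm clear, centred at y = -120, -40, 40, 120 mm. The front, towards the robot, is -x: a lip at x = -98 (top 22 mm); back stop at x = 98 (top 52). Front places are at x = -45, the back row stands near x = +45 mm.
- tall: loose bottle to be moved: tall round amber glass bottle with a white screw cap and paper label: body 46 mm across and 78 mm high, 24 mm neck, cap 28 mm across and 20 mm high; 118 mm tall in all, about 160 g. Stands on the tray floor. Origin: centre of its underside; z up through the cap.
- small: loose bottle to be moved: small round amber glass bottle with a white screw cap and paper label: body 32 mm across and 44 mm high, 18 mm neck, cap 22 mm across and 14 mm high; 70 mm tall in all, about 50 g. Stands on the tray floor. Origin: centre of its underside; z up through the cap.
- square: loose bottle to be moved: square amber glass bottle with a white round screw cap and paper label: body 44 x 44 mm in plan and 66 mm high, 28 mm neck, cap 34 mm across and 20 mm high; 92 mm tall in all, about 130 g. Stands on the tray floor. Origin: centre of its underside; z up through the cap.
- jar: loose bottle to be moved: squat wide-mouthed amber glass jar with a white screw lid and paper label: body 56 mm across and 42 mm high, lid 60 mm across and 16 mm high; 64 mm tall in all, about 140 g. Stands on the tray floor. Origin: centre of its underside; z up through the cap.
- tall_reserve: loose bottle that already stands upright in the back row of the rack, in one of the four lanes, in any order; it stays there. The same kind of bottle as 'tall', identical in shape and size (tall round amber glass bottle with a white screw cap and paper label). Origin: centre of its underside; z points up.
- small_reserve: loose bottle that already stands upright in the back row of the rack, in one of the four lanes, in any order; it stays there. The same kind of bottle as 'small', identical in shape and size (small round amber glass bottle with a white screw cap and paper label). Origin: centre of its underside; z points up.
- square_reserve: loose bottle that already stands upright in the back row of the rack, in one of the four lanes, in any order; it stays there. The same kind of bottle as 'square', identical in shape and size (square amber glass bottle with a white round screw cap and paper label). Origin: centre of its underside; z points up.
- jar_reserve: loose bottle that already stands upright in the back row of the rack, in one of the four lanes, in any order; it stays there. The same kind of bottle as 'jar', identical in shape and size (squat wide-mouthed amber glass jar with a white screw lid and paper label). Origin: centre of its underside; z points up.
There are look-alikes about, which are no part of the job. Leave any red look-alike of the small alone.

How it is judged:
By the outcome, as a careful person would: the job done as asked, in the order asked, and still so for the second after the job is handed in, with the robot touching nothing.
It also fails if it takes over 102 s, if anything falls off the work surface, if the arm or the gripper's body presses on something with over 40 N, if the wrist force passes 120 N, or if a joint passes its speed limit or range.

## Working session

There is one attempt and no reset: what is moved stays moved. The work goes in short steps, Python scripts to look and compute and a shell command to move; the robot and the scene stay as the last step left them, time stands still between calls to the robot, and variables do not carry over. Pictures are saved under pics/ and viewed, at most 14 in all, crops included, and the job is handed in when it is done.

```bash
mkdir -p pics; python3 - <<'E'
from bench import ctrl
import cv2,numpy as np
s=ctrl.get_state();print({k:np.round(v,3).tolist() for k,v in s.items()})
for n in("top","side"):
    i=ctrl.camera_info(n);print(n,np.round(i["intrinsics"],1).tolist(),np.round(i["D"],3),np.round(i["R"],3).tolist(),np.round(i["t"],3))
    p,d=ctrl.get_image(n);cv2.imwrite(f"pics/{n}0.png",p);np.save(f"pics/{n}0.npy",d)
E
```

```text
{'time': 0.0, 'joint_positions': [1.328, 0.322, -0.07, 1.452, 0.023, 1.371, -0.057], 'qd': [0.001, -0.002, -0.0, -0.001, -0.001, 0.001, 0.002], 'joint_torque': [0.0, -49.129, -0.404, -31.253, -0.064, 0.044, 0.0], 'position': [0.165, -0.628, 0.221], 'tool_rot': [-3.114, -0.402, 0.001], 'ft_force': [0.213, 0.78, -0.907], 'torque': [0.048, 0.015, 0.015], 'grip_force': 0.0, 'grip_width': 0.998}
top [[480.9, 0.0, 270.3], [0.0, 480.9, 213.2], [0.0, 0.0, 1.0]] [-0.173  0.     0.     0.     0.   ] [[-0.027, -1.0, -0.013], [-0.986, 0.029, -0.167], [0.167, 0.008, -0.986]] [0.038 0.548 0.907]
side [[528.3, 0.0, 287.3], [0.0, 528.3, 205.7], [0.0, 0.0, 1.0]] [0.024 0.    0.    0.    0.   ] [[-0.7, -0.714, 0.013], [-0.42, 0.397, -0.816], [0.578, -0.577, -0.577]] [0.405 0.246 1.024]
```

View pics/top0.png

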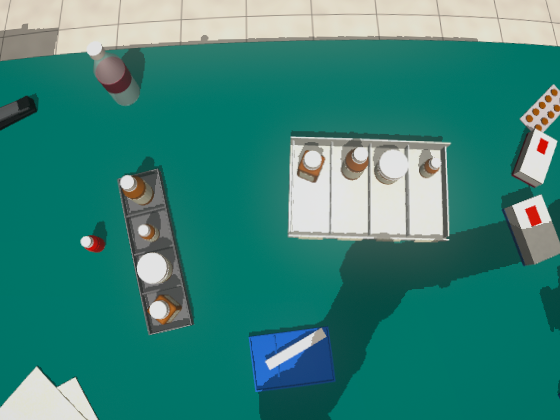

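View pics/side0.png

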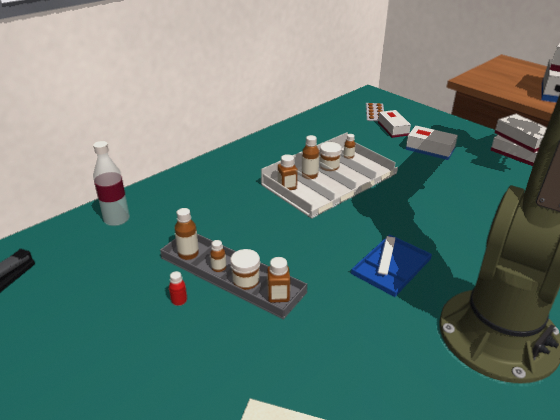

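The top view shows the tray, far to near: tall (135,187), small (147,232), jar (153,268), square (162,308). The rack's back row, left to right: square (312,160), tall (357,160), jar (392,165), small (432,162). The red decoy is at (92,243). The side view agrees.

```bash
cat > h.py <<'E'
from bench import ctrl
import cv2,numpy as np
def cloud(n,d,i=None):
    i=i or ctrl.camera_info(n);K,D,R,t=[np.array(i[k],float) for k in("intrinsics","D","R","t")]
    v,u=np.mgrid[0:420,0:560]
    q=cv2.undistortPoints(np.stack([u,v],-1).reshape(-1,1,2).astype(np.float64),K,D).reshape(420,560,2)
    c=np.dstack([q,np.ones((420,560))])*d[...,None]
    return (c-t)@R   # world
E
python3 - <<'E'
from h import *
d=np.load("pics/top0.npy");p=cv2.imread("pics/top0.png");W=cloud("top",d)
print("table z",np.round([np.median(W[290:310,210:240,2]),np.median(W[60:80,300:400,2])],4))
H=dict(tall=.118,small=.070,square=.092,jar=.064)
for n,(u,v),b in [("tall",(130,185),3),("small",(147,231),3),("jar",(152,267),3),("square",(158,309),3),("square",(313,157),6),("tall",(359,153),6),("jar",(393,163),6),("small",(433,158),6)]:
    P=W[v-20:v+21,u-20:u+21].reshape(-1,3);z=H[n]+b/1000
    P=P[abs(P[:,2]-z)<.006]
    c,r=cv2.minEnclosingCircle((P[:,:2]*1000).astype(np.float32))
    print(n,b,"mean",np.round(P.mean(0),4),"circ",np.round(c,1),round(r,1),len(P))
# rack & tray rectangles: points with height
for nm,(u0,u1,v0,v1),z0,z1 in [("rack",(275,465,125,255),.003,.06),("tray",(105,205,155,345),.015,.03)]:
    P=W[v0:v1,u0:u1].reshape(-1,3);m=(P[:,2]>z0)&(P[:,2]<z1);P=P[m]
    r=cv2.minAreaRect((P[:,:2]*1000).astype(np.float32));print(nm,r,len(P))
B=cv2.resize(p[120:345,85:205],None,fx=4,fy=2.6)
# orthographic height map 1mm: x .2...8 , y -.45...35
E
```

```text
table z [0.0003 0.0006]
tall 3 mean [0.6032 0.2898 0.1209] circ [604.2 290. ] 14.5 169
small 3 mean [0.5185 0.2702 0.0728] circ [518.4 271. ] 10.1 86
jar 3 mean [0.445  0.2542 0.067 ] circ [445.1 254.7] 30.3 753
square 3 mean [0.3649 0.2354 0.0951] circ [364.7 236.1] 17.2 262
square 6 mean [ 0.6424 -0.0617  0.0981] circ [643.1 -62. ] 17.3 243
tall 6 mean [ 0.643  -0.1492  0.1243] circ [ 643.4 -149.7] 14.2 177
jar 6 mean [ 0.6364 -0.2243  0.0704] circ [ 637.5 -224.5] 30.5 669
small 6 mean [ 0.6359 -0.309   0.0756] circ [ 635.9 -309.5] 11.3 98
rack ((605.3953857421875, -196.69583129882812), (417.5616149902344, 283.938720703125), 88.02362823486328) 14471
tray ((483.7392883300781, 263.3974609375), (331.32073974609375, 92.5348129272461), 12.619257926940918) 1332
```

```bash
cat > go.py <<'E'
# go.py x y z yaw_deg (of tool x) : remaining shift in tool axes (mm) and turn about tool z (deg)
import sys;from h import *
from scipy.spatial.transform import Rotation as Ro
s=ctrl.get_state();R=Ro.from_rotvec(s["tool_rot"]);p=np.array(s["position"])
print("t",round(s["time"],2),"pos",np.round(p*1000,1),"w",round(s["grip_width"]*87,1),"gf",round(s["grip_force"],1),"F",np.round(s["ft_force"],1),"q1,7",np.round(np.array(s["joint_positions"])[[0,6]],2))
if len(sys.argv)>4:
    x,y,z,a=map(float,sys.argv[1:5]);c,n=np.cos(np.radians(a)),np.sin(np.radians(a))
    T=np.array([[c,n,0],[n,-c,0],[0,0,-1.]])
    print("shift mm",np.round(R.inv().apply(np.array([x,y,z])/1000*1000-p*1000),1),"turn deg",np.round((R.inv()*Ro.from_matrix(T)).as_rotvec(degrees=True),1))
E
python3 go.py 520 271 220 12.6
python3 - <<'E'
from h import *
from scipy.optimize import least_squares
d=np.load("pics/top0.npy");p=cv2.imread("pics/top0.png").astype(int);W=cloud("top",d)
m=np.zeros((420,560),bool);m[125:255,275:465]=1
P=W[m];c=p[m];sat=c.max(1)-c.min(1)
Q=P[(P[:,2]>.0305)&(P[:,2]<.0385)&(sat<40)&(c.max(1)>60)]
def loc(f,P):
    C,S=np.cos(f[2]),np.sin(f[2]);d=P[:,:2]*1000-f[:2];return d@np.array([[C,-S],[S,C]])
def cost(f):
    l=loc(f,Q);dv=np.array([-160,-80,0,80,160]);r=np.abs(l[:,1:2]-dv).min(1);return np.r_[r]
f=least_squares(cost,[595,-187,-.02],loss="soft_l1",f_scale=2).x
# front lip (x=-98, z .012-.022) and back stop (x=98, z>.042)
P0=P[sat<40]
l=loc(f,P0)
Lp=l[(P0[:,2]>.018)&(P0[:,2]<.025)&(l[:,0]<-70)&(abs(l[:,1])<150)];Bk=l[(P0[:,2]>.046)&(P0[:,2]<.055)&(l[:,0]>80)&(abs(l[:,1])<160)]
print(f[:2],np.degrees(f[2]),len(Q),np.median(np.abs(cost(f))),"lip",np.median(Lp[:,0]),len(Lp),"back",np.median(Bk[:,0]),len(Bk))
f[0]+= (np.median(Lp[:,0])+np.median(Bk[:,0]))/2
C,S=np.cos(f[2]),np.sin(f[2])
for y in(-120,-40,40,120):print(y,"front",f[:2]+[-45*C-y*S,-45*S+y*C],"back",f[:2]+[45*C-y*S,45*S+y*C])
E
```

```text
t 0.1 pos [ 164.9 -628.2  221.6] w 87.1 gf 0.0 F [ 0.4  0.7 -0.6] q1,7 [ 1.33 -0.06]
shift mm [ 571.9 -779.5    2.9] turn deg [-0.1  0.   2.1]
[ 583.97590327 -182.17676744] -3.42440057947623 1107 1.3946584520435579 lip -87.57589593386557 311 back 109.39174138603087 336
-120 front [ 542.79639568 -299.27458811] back [ 632.63569894 -304.65042212]
-40 front [ 547.57491481 -219.41742966] back [ 637.41421806 -224.79326367]
40 front [ 552.35343393 -139.56027121] back [ 642.19273718 -144.93610523]
120 front [557.13195305 -59.70311277] back [646.9712563  -65.07894678]
```

```bash
python3 -m handwheel '[[0.087,0.03,-0.02,0,0,0,2.1],[0.087,0.047,-0.032,0,0,0,0],[0.087,0.047,-0.032,0,0,0,0],[0.087,0.047,-0.032,0,0,0,0],[0.087,0.047,-0.032,0,0,0,0],[0.087,0.047,-0.032,0,0,0,0],[0.087,0.047,-0.032,0,0,0,0],[0.087,0.047,-0.032,0,0,0,0]]' 30; python3 go.py 518.5 271 220 12.6
```

```text
time: 1.1
position: [0.462, -0.3098, 0.2223]
tool_rot: [3.122, 0.345, -0.001]
ft_force: [0.5, -0.6, -0.5]
grip_width: 1.0
grip_force: 0.0
t 1.1 pos [ 462.  -309.8  222.3] w 87.0 gf 0.0 F [ 0.5 -0.6 -0.5] q1,7 [ 0.87 -0.85]
shift mm [ 181.9 -554.5    2.2] turn deg [0. 0. 0.]
```

```bash
python3 -m handwheel '[[0.087,0.016,-0.05,0,0,0,0],[0.087,0.016,-0.05,0,0,0,0],[0.087,0.016,-0.05,0,0,0,0],[0.087,0.016,-0.05,0,0,0,0],[0.087,0.016,-0.05,0,0,0,0],[0.087,0.016,-0.05,0,0,0,0],[0.087,0.016,-0.05,0,0,0,0],[0.087,0.016,-0.05,0,0,0,0],[0.07,0.016,-0.05,0,0,0,0],[0.06,0.016,-0.05,0,0,0,0],[0.06,0.016,-0.03,0,0,0,0],[0.06,0.006,-0.024,0.0,0,0,0]]'; python3 go.py 518.5 271 160 12.6
python3 - <<'E'
from h import *
p,d=ctrl.get_image("wrist");cv2.imwrite("pics/w1.png",p)
W=cloud("wrist",d)
for n,g,z in[("small",(518.5,271),.073),("jar",(445,254.5),.067),("square",(365,236),.095),("tall",(604,290),.121)]:
    P=W[(abs(W[...,2]-z)<.006)&(np.hypot(W[...,0]*1000-g[0],W[...,1]*1000-g[1])<36)]
    if len(P)>30:
        c,r=cv2.minEnclosingCircle((P[:,:2]*1000).astype(np.float32));print(n,np.round(c,1),round(r,1),np.round(P.mean(0)*1000,1),len(P))
E
```

```text
time: 2.6
position: [0.5176, 0.2707, 0.2219]
tool_rot: [-3.122, -0.347, 0.002]
ft_force: [-0.2, 0.5, 0.7]
grip_width: 0.705
grip_force: 0.0
t 2.6 pos [517.6 270.7 221.9] w 61.3 gf 0.0 F [-0.2  0.5  0.7] q1,7 [ 0.19 -2.04]
shift mm [ 1.  -0.1 61.9] turn deg [-0.   0.1  0.1]
small [517.4 276.4] 10.8 [518.  276.5  72.5] 472
jar [444.2 260.7] 29.9 [453.6 262.7  66.6] 1963
tall [602.2 296.6] 14.0 [602.1 296.6 120.7] 1261
```

View pics/w1.png

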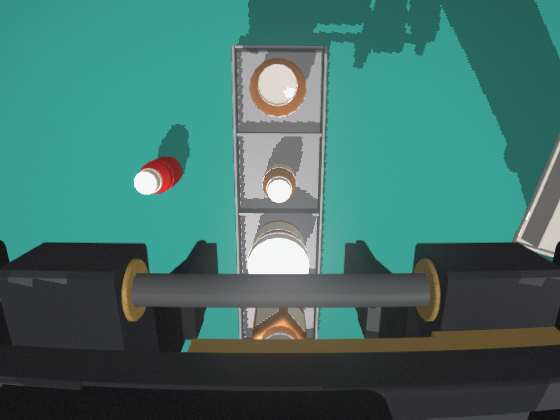

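The wrist view has small at (279,186), tall at (277,85) and the jar at (278,255), with the red decoy at (150,180). The bottle row sits about on the finger midline, u≈281. I'm repeating the measurement now the arm is still.

```bash
cat > wm.py <<'E'
from h import *
i=ctrl.camera_info("wrist");p,d=ctrl.get_image("wrist");W=cloud("wrist",d,i)
for n,g,z in[("small",(518,273),.073),("jar",(445,257),.067),("square",(365,238),.095),("tall",(603,292),.121)]:
    P=W[(abs(W[...,2]-z)<.006)&(np.hypot(W[...,0]*1000-g[0],W[...,1]*1000-g[1])<38)]
    if len(P)>30:
        c,r=cv2.minEnclosingCircle((P[:,:2]*1000).astype(np.float32));print(n,np.round(c,1),round(r,1),np.round(P.mean(0)*1000,1),len(P))
E
python3 wm.py; python3 wm.py; python3 go.py 518 271 160 12.6
```

```text
small [518.4 272.1] 11.0 [519.1 272.4  72.4] 468
jar [446.  256.9] 29.8 [454.6 258.7  66.5] 1982
tall [603.3 292.3] 14.1 [603.4 292.2 120.6] 1259
small [518.6 272.3] 10.9 [519.1 272.3  72.4] 466
jar [445.3 256.5] 30.0 [454.3 258.6  66.5] 2022
tall [603.4 292.1] 14.0 [603.4 292.2 120.5] 1264
t 2.75 pos [516.9 270.2 221.9] w 60.7 gf 0.0 F [ 0.4 -0.2  0.5] q1,7 [ 0.19 -2.03]
shift mm [ 1.4 -0.4 61.9] turn deg [-0.   0.1  0.2]
```

```bash
python3 -m handwheel '[[0.06,0.002,-0.001,0.05,0,0,0],[0.055,0,0,0.05,0,0,0],[0.055,0,0,0.04,0,0,0],[0.055,0,0,0.022,0,0,0],[0.055,0,0,0.01,0,0,0],[0.055,0,0,0,0,0,0],[0.0,0,0,0,0,0,0],[0.0,0,0,0,0,0,0],[0.0,0,0,0,0,0,0],[0.0,0,0,0,0,0,0]]' 25; python3 go.py 518.5 271.7 50 12.6
```

```text
time: 4.0
position: [0.5197, 0.2706, 0.0508]
tool_rot: [3.123, 0.345, 0.001]
ft_force: [0.2, -0.0, 1.0]
grip_width: 0.261
grip_force: 0.1
t 4.0 pos [519.7 270.6  50.8] w 22.7 gf 0.1 F [ 0.2 -0.   1. ] q1,7 [ 0.12 -2.14]
shift mm [-0.9 -1.4  0.8] turn deg [ 0. -0.  0.]
```

```bash
python3 -m handwheel '[[0,0,0,0,0,0,0],[0,0,0,0,0,0,0],[0,0,0,0,0,0,0],[0,0,0,-0.02,0,0,0],[0,0,0,-0.04,0,0,0],[0,0,0,-0.04,0,0,0],[0,0,0,-0.02,0,0,0]]'; python3 go.py 543 -299 170 -3.4
```

```text
time: 4.88
position: [0.5204, 0.2713, 0.1738]
tool_rot: [-3.122, -0.345, -0.006]
ft_force: [-1.1, -1.0, 0.4]
grip_width: 0.24
grip_force: 24.9
t 4.88 pos [520.4 271.3 173.8] w 20.9 gf 24.9 F [-1.1 -1.   0.4] q1,7 [ 0.18 -2.06]
shift mm [-102.6  561.5    3.1] turn deg [-0.1 -0.2 16. ]
```

```bash
python3 -m handwheel '[[0,0,0.02,0,0,0,8],[0,0.0,0.04,0,0,0,8],[0,0.005,0.055,0,0,0,0],[0,0.006,0.055,0,0,0,0],[0,0.006,0.055,0,0,0,0],[0,0.006,0.055,0,0,0,0],[0,0.006,0.055,0,0,0,0],[0,0.006,0.055,0,0,0,0],[0,0.006,0.055,0,0,0,0],[0,0.006,0.055,0,0,0,0],[0,0.005,0.04,0,0,0,0],[0,0,0.02,0,0,0,0]]'; python3 go.py 543 -299 53.5 -3.4
```

```text
time: 6.38
position: [0.5485, -0.2937, 0.1699]
tool_rot: [-3.14, 0.098, 0.002]
ft_force: [0.5, -0.2, -0.8]
grip_width: 0.24
grip_force: 25.0
t 6.38 pos [ 548.5 -293.7  169.9] w 20.9 gf 25.0 F [ 0.5 -0.2 -0.8] q1,7 [ 0.84 -1.3 ]
shift mm [ -5.    5.7 116.4] turn deg [-0.   0.1 -0.2]
```

```bash
python3 -m handwheel '[[0,-0.005,0.005,0.03,0,0,0],[0,0,0,0.04,0,0,0],[0,0,0,0.025,0,0,0],[0,0,0,0.006,0,0,0],[0,0,0,0,0,0,0]]'; python3 go.py 543 -299 53.5 -3.4
python3 - <<'E'
from h import *
p,d=ctrl.get_image("wrist");cv2.imwrite("pics/w2.png",p)
p,d=ctrl.get_image("side");cv2.imwrite("pics/s2.png",cv2.resize(p[110:230,240:440],None,fx=4,fy=4))
E
```

```text
time: 7.0
position: [0.5446, -0.295, 0.07]
tool_rot: [-3.14, 0.091, -0.0]
ft_force: [0.9, -0.4, 0.0]
grip_width: 0.241
grip_force: 25.0
t 7.0 pos [ 544.6 -295.    70. ] w 21.0 gf 25.0 F [ 0.9 -0.4  0. ] q1,7 [ 0.83 -1.32]
shift mm [-1.4  4.1 16.5] turn deg [-0.  -0.   0.1]
```

View pics/w2.png

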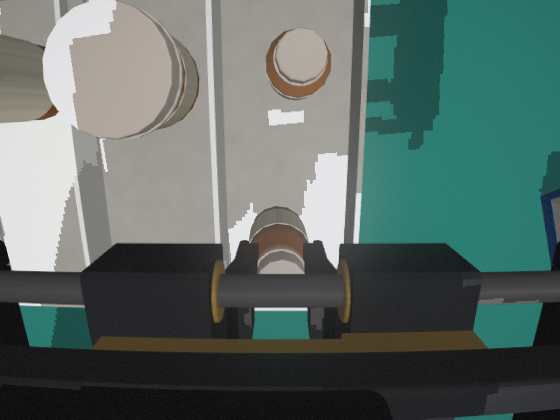

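View pics/s2.png

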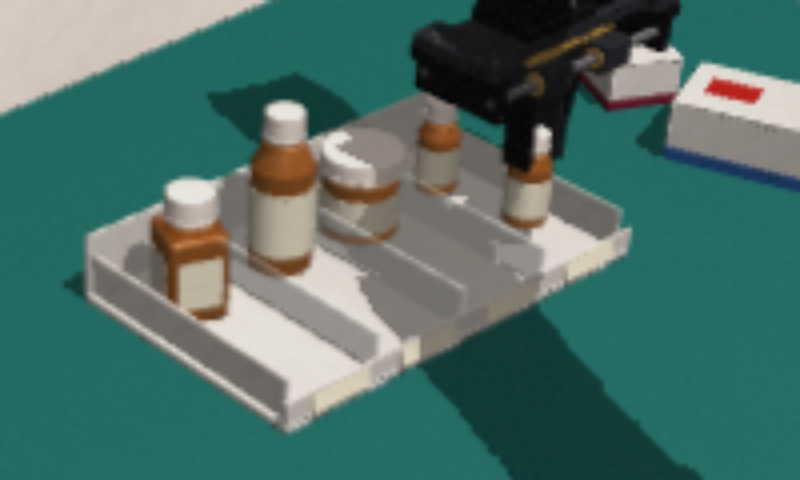

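Wrist view: the held bottle at (279,245) sits centred in its lane, walls at u≈215 and 355, in front of small_reserve at (298,60). The side view shows it upright, so I'm lowering it.

```bash
python3 -m handwheel '[[0,-0.001,0.003,0.008,0,0,0],[0,0,0,0.006,0,0,0],[0,0,0,0.001,0,0,0],[0,0,0,0.001,0,0,0],[0,0,0,0.0,0,0,0]]'; python3 go.py 543 -299 53.5 -3.4
```

```text
time: 7.72
position: [0.5432, -0.2987, 0.0537]
tool_rot: [3.14, -0.093, 0.0]
ft_force: [0.4, 0.3, 0.6]
grip_width: 0.243
grip_force: 24.9
t 7.72 pos [ 543.2 -298.7   53.7] w 21.1 gf 24.9 F [0.4 0.3 0.6] q1,7 [ 0.83 -1.33]
shift mm [-0.2  0.3  0.2] turn deg [ 0. -0.  0.]
```

```bash
python3 -m handwheel '[[0,0,0,0.001,0,0,0],[0,0,0,0.0,0,0,0]]'; python3 -m handwheel '[[0,0,0,0.001,0,0,0],[0,0,0,0.0,0,0,0]]'
```

```text
time: 7.98
position: [0.5438, -0.2987, 0.0536]
tool_rot: [3.14, -0.092, 0.002]
ft_force: [-1.0, 0.5, 4.9]
grip_width: 0.241
grip_force: 24.9
time: 8.22
position: [0.5443, -0.2987, 0.0536]
tool_rot: [3.139, -0.092, 0.004]
ft_force: [-2.4, 1.6, 9.8]
grip_width: 0.243
grip_force: 24.9
```

```bash
python3 -m handwheel '[[0,0,0,-0.0015,0,0,0],[0.03,0,0,0,0,0,0],[0.045,0,0,0,0,0,0],[0.045,0,0,0,0,0,0],[0.045,0,0,0,0,0,0],[0.045,0,0,-0.01,0,0,0],[0.045,0,0,-0.04,0,0,0],[0.045,0,0,-0.05,0,0,0],[0.06,0,0,-0.03,0,0,0]]'; python3 go.py 445.5 256 175 12.6
python3 - <<'E'
from h import *
p,d=ctrl.get_image("side");cv2.imwrite("pics/s3.png",cv2.resize(p[110:230,240:440],None,fx=4,fy=4))
E
```

```text
time: 9.35
position: [0.5442, -0.299, 0.1869]
tool_rot: [3.138, -0.092, 0.006]
ft_force: [-1.2, -0.4, -0.5]
grip_width: 0.568
grip_force: 0.0
t 9.35 pos [ 544.2 -299.   186.9] w 49.4 gf 0.0 F [-1.2 -0.4 -0.5] q1,7 [ 0.85 -1.28]
shift mm [-131.2 -548.3   10.3] turn deg [  0.1  -0.2 -16. ]
```

View pics/s3.png

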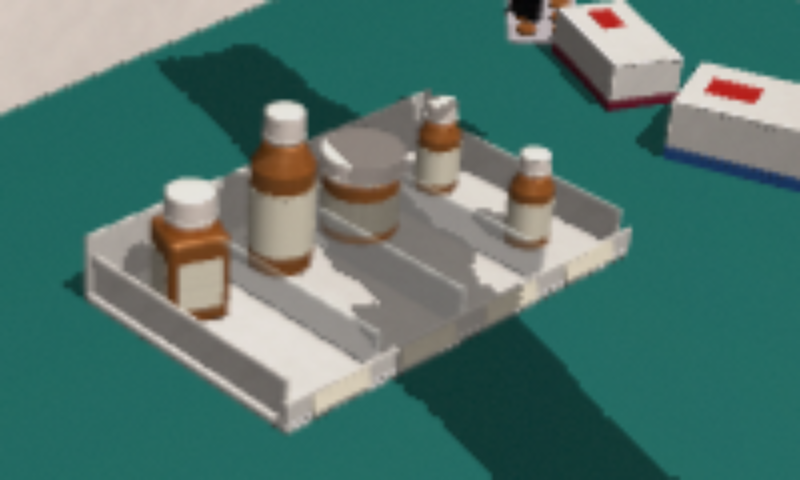

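The small bottle stands upright in its lane, at (530,200) in the crop. The jar is next.

```bash
python3 -m handwheel '[[0.087,-0.006,-0.03,0,0,0,0],[0.087,-0.013,-0.056,0,0,0,0],[0.087,-0.013,-0.056,0,0,0,0],[0.087,-0.013,-0.056,0,0,0,0],[0.087,-0.013,-0.056,0,0,0,0],[0.087,-0.013,-0.056,0,0,0,0],[0.087,-0.013,-0.056,0,0,0,0],[0.087,-0.013,-0.056,0,0,0,0],[0.087,-0.013,-0.056,0,0,0,0],[0.087,-0.012,-0.045,0.005,0,0,-8],[0.087,-0.006,-0.026,0.005,0,0,-8],[0.087,0,0,0,0,0,0]]'; python3 wm.py; python3 go.py 445.5 256 42 12.6
```

```text
time: 10.9
position: [0.4426, 0.2584, 0.1731]
tool_rot: [-3.121, -0.353, 0.001]
ft_force: [0.7, -0.9, -0.2]
grip_width: 0.999
grip_force: 0.0
jar [445.1 256.6] 29.9 [446.1 256.8  66.6] 4572
square [364.7 237.2] 17.1 [362.8 236.7  94.6] 1095
t 10.95 pos [443.7 256.5 173.1] w 86.5 gf 0.0 F [ 0.5 -0.5  0.9] q1,7 [ 0.32 -2.02]
shift mm [  1.7   0.8 131.1] turn deg [0.  0.  0.1]
```

```bash
python3 -m handwheel '[[0.087,0.0015,0.0005,0.04,0,0,0],[0.087,0,0,0.05,0,0,0],[0.087,0,0,0.03,0,0,0],[0.087,0,0,0.011,0,0,0],[0.087,0,0,0,0,0,0],[0.05,0,0,0,0,0,0],[0.05,0,0,0,0,0,0],[0.05,0,0,0,0,0,0],[0.05,0,0,0,0,0,0],[0.05,0,0,0,0,0,0]]' 30; python3 go.py 445.2 256.3 42 12.6
```

```text
time: 12.2
position: [0.446, 0.2561, 0.0425]
tool_rot: [-3.122, -0.345, -0.001]
ft_force: [-0.4, -0.2, 4.2]
grip_width: 0.678
grip_force: 30.0
t 12.2 pos [446.  256.1  42.5] w 59.0 gf 30.0 F [-0.4 -0.2  4.2] q1,7 [ 0.22 -2.16]
shift mm [-0.7 -0.4  0.5] turn deg [-0. -0.  0.]
```

```bash
python3 -m handwheel '[[0.04,0,0,-0.02,0,0,0],[0.04,0,0,-0.04,0,0,0],[0.04,0,0,-0.05,0,0,0],[0.04,0,0,-0.02,0,0,0],[0.04,0,0,0,0,0,0]]'; python3 go.py 547.6 -219.4 170 -3.4
```

```text
time: 12.82
position: [0.4466, 0.2564, 0.1742]
tool_rot: [-3.122, -0.345, -0.006]
ft_force: [-0.5, -0.1, -1.2]
grip_width: 0.68
grip_force: 30.0
t 12.82 pos [446.6 256.4 174.2] w 59.1 gf 30.0 F [-0.5 -0.1 -1.2] q1,7 [ 0.33 -2.02]
shift mm [ -5.3 486.4   4.3] turn deg [-0.  -0.2 16. ]
```

```bash
python3 -m handwheel '[[0.04,0,0.015,0,0,0,8],[0.04,0.01,0.03,0,0,0,8],[0.04,0.014,0.05,0,0,0,0],[0.04,0.015,0.054,0,0,0,0],[0.04,0.015,0.054,0,0,0,0],[0.04,0.015,0.054,0,0,0,0],[0.04,0.015,0.054,0,0,0,0],[0.04,0.015,0.054,0,0,0,0],[0.04,0.012,0.046,0,0,0,0],[0.04,0.008,0.035,0,0,0,0],[0.04,0.003,0.015,0,0,0,0],[0.04,0,0,0,0,0,0]]'; python3 go.py 547.6 -219.4 45.5 -3.4
```

```text
time: 14.32
position: [0.5479, -0.2097, 0.171]
tool_rot: [-3.139, 0.094, 0.003]
ft_force: [0.4, 0.8, -1.0]
grip_width: 0.682
grip_force: 30.0
t 14.32 pos [ 547.9 -209.7  171. ] w 59.3 gf 30.0 F [ 0.4  0.8 -1. ] q1,7 [ 0.81 -1.43]
shift mm [  0.5   9.9 125.5] turn deg [-0.1  0.1 -0. ]
```

```bash
python3 -m handwheel '[[0.04,0,0.006,0.03,0,0,0],[0.04,0,0.004,0.04,0,0,0],[0.04,0,0,0.03,0,0,0],[0.04,0,0,0.015,0,0,0],[0.04,0,0,0,0,0,0]]'; python3 go.py 547.6 -219.4 45.5 -3.4
```

```text
time: 14.95
position: [0.5475, -0.218, 0.0565]
tool_rot: [-3.139, 0.09, 0.002]
ft_force: [0.5, -0.4, -1.0]
grip_width: 0.684
grip_force: 30.0
t 14.95 pos [ 547.5 -218.    56.5] w 59.5 gf 30.0 F [ 0.5 -0.4 -1. ] q1,7 [ 0.79 -1.46]
shift mm [ 0.2  1.4 11. ] turn deg [-0.1  0.1  0.1]
```

```bash
python3 - <<'E'
from h import *
p,d=ctrl.get_image("wrist");cv2.imwrite("pics/w3.png",p)
E
```

```text
(no output)
```

View pics/w3.png

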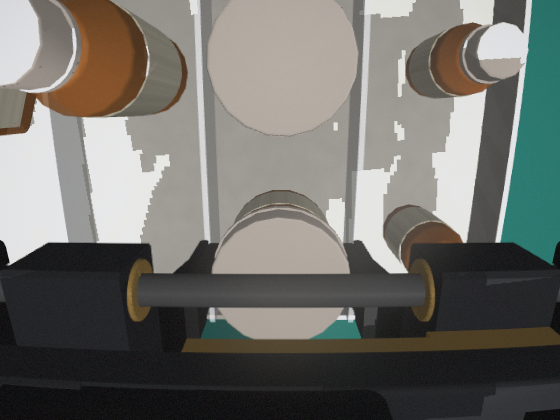

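Wrist view: the held jar at (282,265) is centred between the lane walls at u≈208 and 352, in front of jar_reserve at (283,60). The front small, at (425,235), is clear of the right finger.

```bash
python3 -m handwheel '[[0.04,0,0.001,0.006,0,0,0],[0.04,0,0,0.004,0,0,0],[0.04,0,0,0.001,0,0,0],[0.04,0,0,0,0,0,0]]'; python3 -m handwheel '[[0.04,0,0,0.001,0,0,0],[0.04,0,0,0.0,0,0,0]]'
```

```text
time: 15.5
position: [0.5478, -0.2208, 0.0461]
tool_rot: [3.14, -0.093, -0.0]
ft_force: [0.5, 0.6, -1.4]
grip_width: 0.677
grip_force: 30.0
time: 15.75
position: [0.5481, -0.2209, 0.0456]
tool_rot: [3.14, -0.093, 0.001]
ft_force: [-0.7, 0.4, 2.5]
grip_width: 0.682
grip_force: 30.0
```

Contact, so I'm releasing.

```bash
python3 -m handwheel '[[0.066,0,0,0,0,0,0],[0.074,0,0,0,0,0,0],[0.074,0,0,0,0,0,0],[0.074,0,0,0,0,0,0],[0.074,0,0,-0.01,0,0,0],[0.074,0,0,-0.04,0,0,0],[0.074,0,0,-0.05,0,0,0],[0.07,0,0,-0.04,0,0,0]]'; python3 go.py 364.8 236.7 185 12.6
python3 - <<'E'
from h import *
i=ctrl.camera_info("wrist");p,d=ctrl.get_image("wrist");W=cloud("wrist",d,i)
P=W[(abs(W[...,2]-.070)<.006)&(np.hypot(W[...,0]-.547,W[...,1]+.219)<.042)]
print(np.round(P.mean(0)*1000,1),cv2.minEnclosingCircle((P[:,:2]*1000).astype(np.float32)))
E
```

```text
time: 16.75
position: [0.5485, -0.2208, 0.188]
tool_rot: [3.139, -0.092, 0.003]
ft_force: [0.7, -0.2, -0.2]
grip_width: 0.825
grip_force: 0.0
t 16.75 pos [ 548.5 -220.8  188. ] w 71.7 gf 0.0 F [ 0.7 -0.2 -0.2] q1,7 [ 0.83 -1.4 ]
shift mm [-210.2 -445.9    2.1] turn deg [  0.1  -0.1 -16. ]
[ 548.4 -221.5   69.6] ((547.38232421875, -221.4224090576172), 29.95732307434082)
```

```bash
python3 -m handwheel '[[0.07,-0.005,-0.025,0,0,0,0],[0.06,-0.01,-0.052,0,0,0,0],[0.06,-0.012,-0.052,0,0,0,0],[0.06,-0.015,-0.052,0,0,0,0],[0.06,-0.022,-0.052,0,0,0,0],[0.06,-0.028,-0.052,0,0,0,0],[0.06,-0.03,-0.052,0,0,0,0],[0.06,-0.032,-0.044,0,0,0,0],[0.06,-0.028,-0.035,0,0,0,0],[0.06,-0.02,-0.02,0,0,0,-8],[0.06,-0.008,-0.01,0,0,0,-8],[0.06,0,0,0,0,0,0]]'; python3 wm.py; python3 go.py 364.8 236.7 72 12.6
```

```text
time: 18.3
position: [0.3612, 0.2367, 0.1842]
tool_rot: [3.121, 0.348, -0.002]
ft_force: [-0.9, -1.0, -0.4]
grip_width: 0.689
grip_force: 0.0
square [364.9 237.2] 17.0 [365.6 237.3  94.5] 1664
t 18.35 pos [362.  235.9 184.3] w 60.2 gf 0.0 F [-0.2 -1.   0.4] q1,7 [ 0.4  -1.85]
shift mm [  3.   -0.3 112.3] turn deg [ 0.1  0.1 -0. ]
```

```bash
python3 -m handwheel '[[0.06,0.003,-0.0005,0.03,0,0,0],[0.06,0,0,0.04,0,0,0],[0.06,0,0,0.03,0,0,0],[0.06,0,0,0.012,0,0,0],[0.06,0,0,0,0,0,0]]' 30; python3 go.py 364.8 236.9 72 12.6
```

```text
time: 18.98
position: [0.3657, 0.2365, 0.0726]
tool_rot: [-3.123, -0.343, 0.003]
ft_force: [0.1, -0.7, 0.3]
grip_width: 0.689
grip_force: 0.0
t 18.98 pos [365.7 236.5  72.6] w 60.0 gf 0.0 F [ 0.1 -0.7  0.3] q1,7 [ 0.38 -2.03]
shift mm [-0.8 -0.6  0.6] turn deg [-0.   0.1 -0.1]
```

```bash
python3 -m handwheel '[[0.02,0,0,0,0,0,0],[0.02,0,0,0,0,0,0],[0.02,0,0,0,0,0,0],[0.02,0,0,0,0,0,0],[0.02,0,0,0,0,0,0],[0.02,0,0,-0.005,0,0,0],[0.02,0,0,-0.03,0,0,0],[0.02,0,0,-0.05,0,0,0],[0.02,0,0,-0.03,0,0,0],[0.02,0,0,0,0,0,0]]'; python3 go.py 557.1 -60.5 185 -3.4
```

```text
time: 20.23
position: [0.3673, 0.2375, 0.1899]
tool_rot: [3.122, 0.345, 0.007]
ft_force: [0.1, -0.9, -1.6]
grip_width: 0.384
grip_force: 30.3
t 20.23 pos [367.3 237.5 189.9] w 33.4 gf 30.3 F [ 0.1 -0.9 -1.6] q1,7 [ 0.44 -1.84]
shift mm [120.2 332.2   5.7] turn deg [ 0.  -0.3 16. ]
```

```bash
python3 -m handwheel '[[0.02,0.01,0.01,0,0,0,8],[0.02,0.02,0.025,0,0.2,0,8],[0.02,0.03,0.04,0,0,0,0],[0.02,0.033,0.044,0,0,0,0],[0.02,0.033,0.044,0,0,0,0],[0.02,0.033,0.044,0,0,0,0],[0.02,0.027,0.038,0,0,0,0],[0.02,0.015,0.025,0,0,0,0],[0.02,0.005,0.01,0,0,0,0],[0.02,0,0,0,0,0,0]]'; python3 go.py 557.1 -60.5 76 -3.4
```

```text
time: 21.48
position: [0.5605, -0.0481, 0.1867]
tool_rot: [-3.136, 0.092, 0.002]
ft_force: [-0.7, 0.9, -1.4]
grip_width: 0.382
grip_force: 30.3
t 21.48 pos [560.5 -48.1 186.7] w 33.3 gf 30.3 F [-0.7  0.9 -1.4] q1,7 [ 0.69 -1.71]
shift mm [ -2.5  13.1 110.6] turn deg [-0.2  0.1  0.1]
```

```bash
python3 -m handwheel '[[0.02,-0.002,0.008,0.03,-0.2,0,0],[0.02,0,0.005,0.04,0,0,0],[0.02,0,0,0.022,0,0,0],[0.02,0,0,0.008,0,0,0],[0.02,0,0,0,0,0,0]]'; python3 go.py 557.1 -60.5 76 -3.4
python3 - <<'E'
from h import *
p,d=ctrl.get_image("wrist");cv2.imwrite("pics/w4.png",p)
p,d=ctrl.get_image("side");cv2.imwrite("pics/s4.png",cv2.resize(p[110:230,240:440],None,fx=4,fy=4))
E
```

```text
time: 22.1
position: [0.5582, -0.0604, 0.0876]
tool_rot: [-3.14, 0.09, 0.0]
ft_force: [-0.0, -0.8, -0.4]
grip_width: 0.382
grip_force: 30.3
t 22.1 pos [558.2 -60.4  87.6] w 33.3 gf 30.3 F [-0.  -0.8 -0.4] q1,7 [ 0.68 -1.75]
shift mm [-1.1  0.2 11.6] turn deg [-0.   0.   0.1]
```

View pics/w4.png

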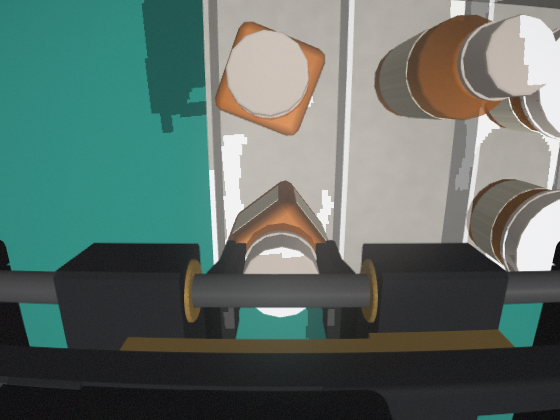

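View pics/s4.png

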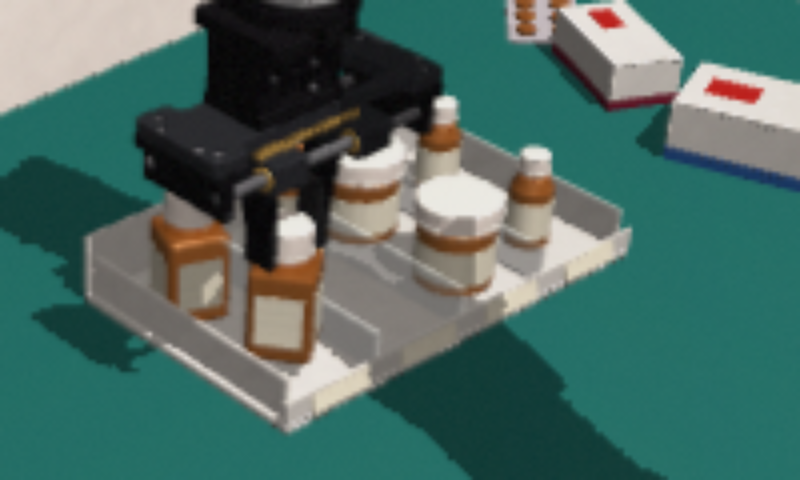

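The square, held at (280,250) in the wrist view, is centred between walls at u≈213 and 345. The side crop shows it upright at (285,300), with the jar at (458,240) and small at (530,200) both standing.

```bash
python3 -m handwheel '[[0.02,-0.001,0,0.006,0,0,0],[0.02,0,0,0.003,0,0,0],[0.02,0,0,0.001,0,0,0],[0.02,0,0,0,0,0,0]]'; python3 -m handwheel '[[0.02,0,0,0.001,0,0,0],[0.02,0,0,0.0,0,0,0]]'
```

```text
time: 22.7
position: [0.5573, -0.0617, 0.0771]
tool_rot: [-3.14, 0.093, 0.001]
ft_force: [-0.2, -0.5, -0.8]
grip_width: 0.384
grip_force: 30.3
time: 22.95
position: [0.5577, -0.0616, 0.0765]
tool_rot: [3.14, -0.093, 0.001]
ft_force: [-0.1, -0.3, 1.1]
grip_width: 0.382
grip_force: 30.3
```

```bash
python3 -m handwheel '[[0.02,0,0,0.001,0,0,0],[0.02,0,0,0.0,0,0,0]]';  python3 -m handwheel '[[0.04,0,0,0,0,0,0],[0.052,0,0,0,0,0,0],[0.052,0,0,0,0,0,0],[0.052,0,0,0,0,0,0],[0.052,0,0,-0.01,0,0,0],[0.052,0,0,-0.04,0,0,0],[0.052,0,0,-0.05,0,0,0],[0.052,0,0,-0.03,0,0,0]]'; python3 go.py 603.6 291.3 205 12.6
python3 - <<'E'
from h import *
i=ctrl.camera_info("wrist");p,d=ctrl.get_image("wrist");W=cloud("wrist",d,i)
P=W[(abs(W[...,2]-.098)<.006)&(np.hypot(W[...,0]-.557,W[...,1]+.06)<.03)]
print(np.round(P.mean(0)*1000,1),cv2.minEnclosingCircle((P[:,:2]*1000).astype(np.float32)))
E
```

```text
time: 23.2
position: [0.5579, -0.0616, 0.0764]
tool_rot: [3.14, -0.093, 0.001]
ft_force: [-2.4, -0.2, 6.9]
grip_width: 0.378
grip_force: 30.3
time: 24.2
position: [0.5584, -0.0614, 0.2085]
tool_rot: [3.139, -0.092, 0.005]
ft_force: [0.9, 0.3, -0.7]
grip_width: 0.597
grip_force: 0.0
t 24.2 pos [558.4 -61.4 208.5] w 52.0 gf 0.0 F [ 0.9  0.3 -0.7] q1,7 [ 0.72 -1.68]
shift mm [  24.4 -354.8    3.4] turn deg [  0.1  -0.2 -16. ]
[556.8 -61.5  97.5] ((556.031494140625, -61.37879180908203), 16.9462890625)
```

Square is placed. Next is the tall one.

```bash
python3 -m handwheel '[[0.052,0.001,-0.025,0,0,0,0],[0.052,0.003,-0.05,0,0,0,0],[0.052,0.003,-0.055,0,0,0,0],[0.052,0.003,-0.055,0,0,0,0],[0.052,0.003,-0.055,0,0,0,0],[0.052,0.003,-0.05,0,0,0,0],[0.052,0.003,-0.035,0,0,0,-8],[0.052,0.003,-0.02,0,0,0,-8],[0.052,0,-0.008,0,0,0,0],[0.052,0,0,0,0,0,0]]'; python3 wm.py; python3 go.py 603.6 291.3 90 12.6
```

```text
time: 25.5
position: [0.5949, 0.2896, 0.2052]
tool_rot: [3.123, 0.342, -0.001]
ft_force: [-0.6, -0.5, 0.7]
grip_width: 0.594
grip_force: 0.0
tall [603.7 292.2] 14.0 [604.3 292.4 120.4] 1188
t 25.55 pos [595.3 288.6 205.2] w 51.9 gf 0.0 F [ 0.2 -0.7 -0.2] q1,7 [ 0.14 -2.1 ]
shift mm [  8.7  -1.  115.2] turn deg [ 0.1  0.  -0.1]
```

```bash
python3 -m handwheel '[[0.052,0.0085,-0.001,0.02,0,0,0],[0.052,0,0,0.04,0,0,0],[0.052,0,0,0.04,0,0,0],[0.052,0,0,0.015,0,0,0],[0.052,0,0,0,0,0,0]]' 35; python3 go.py 603.7 291.3 90 12.6
```

```text
time: 26.18
position: [0.603, 0.2915, 0.0888]
tool_rot: [3.122, 0.343, -0.004]
ft_force: [-0.3, 0.7, 1.7]
grip_width: 0.595
grip_force: 0.0
t 26.18 pos [603.  291.5  88.8] w 51.8 gf 0.0 F [-0.3  0.7  1.7] q1,7 [ 0.11 -2.15]
shift mm [ 0.7  0.4 -1.2] turn deg [ 0.   0.1 -0. ]
```

```bash
python3 -m handwheel '[[0.015,0,0,0,0,0,0],[0.015,0,0,0,0,0,0],[0.015,0,0,0,0,0,0],[0.015,0,0,0,0,0,0],[0.015,0,0,0,0,0,0],[0.015,0,0,-0.005,0,0,0],[0.015,0,0,-0.03,0,0,0],[0.015,0,0,-0.05,0,0,0],[0.015,0,0,-0.04,0,0,0],[0.015,0,0,-0.01,0,0,0],[0.015,0,0,0,0,0,0]]'; python3 go.py 552.3 -140.2 225 -3.4
```

```text
time: 27.55
position: [0.603, 0.2922, 0.2244]
tool_rot: [3.122, 0.345, -0.001]
ft_force: [0.4, -0.6, -2.3]
grip_width: 0.311
grip_force: 35.0
t 27.55 pos [603.  292.2 224.4] w 27.0 gf 35.0 F [ 0.4 -0.6 -2.3] q1,7 [ 0.13 -2.09]
shift mm [-1.440e+02  4.109e+02 -3.000e-01] turn deg [ 0.  0. 16.]
```

```bash
python3 -m handwheel '[[0.015,-0.006,0.015,0,0,0,8],[0.015,-0.008,0.03,0,0,0,8],[0.015,-0.003,0.045,0,0,0,0],[0.015,-0.003,0.05,0,0,0,0],[0.015,-0.003,0.05,0,0,0,0],[0.015,-0.003,0.05,0,0,0,0],[0.015,-0.003,0.05,0,0,0,0],[0.015,-0.003,0.05,0,0,0,0],[0.015,-0.002,0.045,0,0,0,0],[0.015,0,0.03,0,0,0,0],[0.015,0,0.015,0,0,0,0],[0.015,0,0,0,0,0,0]]'; python3 go.py 552.3 -140.2 92 -3.4
```

```text
time: 29.05
position: [0.5516, -0.1377, 0.2237]
tool_rot: [-3.139, 0.095, 0.004]
ft_force: [0.7, 1.4, -1.4]
grip_width: 0.311
grip_force: 35.0
t 29.05 pos [ 551.6 -137.7  223.7] w 27.1 gf 35.0 F [ 0.7  1.4 -1.4] q1,7 [ 0.83 -1.54]
shift mm [  1.2   2.6 131.7] turn deg [-0.1  0.1 -0.1]
```

```bash
python3 -m handwheel '[[0.015,0.001,0.002,0.02,0,0,0],[0.015,0,0,0.035,0,0,0],[0.015,0,0,0.035,0,0,0],[0.015,0,0,0.02,0,0,0],[0.015,0,0,0.005,0,0,0],[0.015,0,0,0,0,0,0]]'; python3 go.py 552.3 -140.2 92 -3.4
python3 - <<'E'
from h import *
p,d=ctrl.get_image("wrist");q,d=ctrl.get_image("side")
q=cv2.resize(q[110:230,240:440],(700,420))
cv2.imwrite("pics/w5.png",cv2.resize(np.hstack([p[:,100:460],q]),(800,317)))
E
```

```text
time: 29.8
position: [0.5538, -0.1389, 0.1106]
tool_rot: [-3.14, 0.092, -0.001]
ft_force: [0.1, -0.3, -1.4]
grip_width: 0.31
grip_force: 35.0
t 29.8 pos [ 553.8 -138.9  110.6] w 26.9 gf 35.0 F [ 0.1 -0.3 -1.4] q1,7 [ 0.8 -1.6]
shift mm [-1.4  1.4 18.6] turn deg [-0.  -0.   0.1]
```

View pics/w5.png

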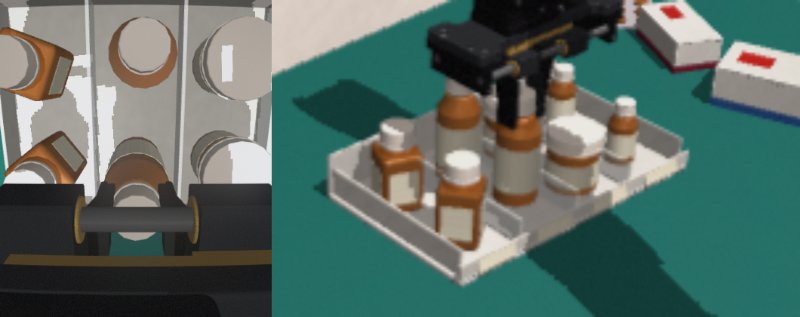

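The combined view shows the tall bottle held upright in the lane in front of tall_reserve. In the wrist half it is at (137,170), with lane walls at u≈93 and 182. All the others are standing, so I'm lowering it.

```bash
python3 -m handwheel '[[0.015,-0.001,0.001,0.008,0,0,0],[0.015,0,0,0.006,0,0,0],[0.015,0,0,0.002,0,0,0],[0.015,0,0,0.001,0,0,0],[0.015,0,0,0,0,0,0]]'; python3 -m handwheel '[[0.015,0,0,0.001,0,0,0],[0.015,0,0,0.0,0,0,0]]'
```

```text
time: 30.52
position: [0.5529, -0.1404, 0.0942]
tool_rot: [3.139, -0.093, 0.002]
ft_force: [-1.7, 0.0, 4.8]
grip_width: 0.305
grip_force: 35.0
time: 30.78
position: [0.5535, -0.1404, 0.0942]
tool_rot: [3.139, -0.093, 0.004]
ft_force: [-2.3, -0.1, 10.4]
grip_width: 0.305
grip_force: 35.0
```

```bash
python3 -m handwheel '[[0.015,0,0,-0.0015,0,0,0],[0.034,0,0,0,0,0,0],[0.045,0,0,0,0,0,0],[0.045,0,0,0,0,0,0],[0.045,0,0,0,0,0,0],[0.045,0,0,-0.01,0,0,0],[0.045,0,0,-0.03,0,0,0],[0.045,0,0,-0.05,0,0,0],[0.045,0,0,-0.05,0,0,0]]'; python3 -m handwheel '[[0.045,-0.04,0,-0.02,0,0,0],[0.045,-0.04,-0.02,0,0,0,0],[0.045,-0.0,-0.05,0,0,0,0],[0.045,0,-0.05,0,0,0,0],[0.045,0,-0.05,0,0,0,0],[0.045,0,-0.05,0,0,0,0],[0.045,0,0,0,0,0,0]]'
python3 - <<'E'
from h import *
p,d=ctrl.get_image("top");cv2.imwrite("pics/t6.png",p)
W=cloud("top",d);
for n,g,z in[("small",(543,-299),.076),("jar",(548,-220),.070),("square",(557,-61),.098),("tall",(553,-140),.124),("small",(636,-309),.076),("jar",(637,-224),.070),("square",(643,-62),.098),("tall",(643,-149),.124)]:
    P=W[(abs(W[...,2]-z)<.006)&(np.hypot(W[...,0]*1000-g[0],W[...,1]*1000-g[1])<36)]
    print(n,np.round(P.mean(0)*1000,1),len(P))
E
```

```text
time: 31.9
position: [0.5521, -0.14, 0.2357]
tool_rot: [3.14, -0.092, 0.0]
ft_force: [1.3, -0.6, 0.0]
grip_width: 0.518
grip_force: 0.0
time: 32.78
position: [0.4849, 0.0896, 0.2547]
tool_rot: [-3.139, 0.079, -0.002]
ft_force: [0.9, -0.3, 0.1]
grip_width: 0.517
grip_force: 0.0
small [ 542.1 -297.4   75.9] 100
jar [ 546.3 -222.1   70.3] 729
square [555.1 -62.9  98.1] 250
tall [ 551.6 -141.   124.3] 183
small [ 636.  -308.9   76.4] 95
jar [ 636.4 -224.3   70.3] 669
square [642.3 -61.8  98.1] 245
tall [ 642.9 -149.1  124.1] 177
```

View pics/t6.png

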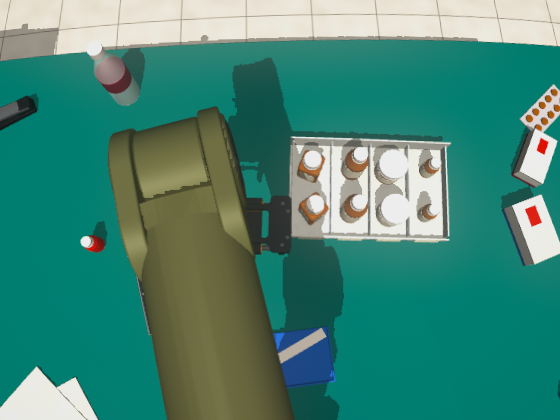

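The final top view shows the front row matching the back row: square (315,208), tall (356,207), jar (393,210), small (430,212). All are upright, and the back row and red decoy at (92,243) haven't moved.

```bash
python3 -c "from bench import ctrl;print(ctrl.close_job())"
```

```text
the job is handed in; nothing more can be done
None
```

All four bottles stand upright in the front half of the rack, each in front of its own kind; the back row and the red look-alike were left alone, and I handed the job in at about 33 s on the robot's clock.

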